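# Move charged battery packs from the dock to the test plate

### The job

Press the charging dock's red stop button fully down and let it up before any pack comes out; then lift every battery pack straight up out of its pocket by its orange tab and set it down gently and upright on the blue test plate, each squarely on a marked pad of its own, first clearing the paint jar off the plate so that it stands wholly on the round cork mat. When all packs are on pads and the jar is on the mat, press the green test button fully down and let it up; leave everything else on the table where it is.

Things in the scene. Friction and masses are not known exactly. Their poses are not given: they have to be found in the camera images.
- dock: grey battery charging dock, fixed, 172 mm (its x) by 216 mm (its y), 64 mm tall; origin at the centre of its underside. Six cells, 80 mm apart in its x and 72 mm in its y: five pockets, each 63 x 43 mm and 56 mm deep (pocket floor 8 mm above the table); pocket centres in the dock's x, y: (-40,0), (-40,72), (40,-72), (40,0), (40,72) mm. The sixth cell (-40,-72) is solid and carries the red stop button. Some pockets may be empty
- stop (a joint): travel of the dock's red stop button in m: 0 up, 0.008 fully pressed; a spring returns it, about 5 N when fully pressed
- stop_top (a point): centre of the top face of the red stop button (34 mm across, pressed straight down)
- tester: blue test plate, fixed, flat, 190 mm (its x) by 250 mm (its y), 4 mm thick, with five marked grey pads outlined in white and a green test button; origin at the centre of its underside
- test (a joint): travel of the green test button on the plate in m: 0 up, 0.008 fully pressed; a spring returns it, about 5 N when fully pressed
- test_top (a point): centre of the top face of the green test button (34 mm across, pressed straight down)
- jar: amber glass paint jar with a yellow lid, 64 mm across, 56 mm tall, about 0.2 kg, upright, left standing on the test plate; origin at the centre of its underside
- mat: round cork mat, fixed, 128 mm across, 2 mm thick; origin at the centre of its underside
- pad0 (a point): centre of one of the five pads on the upper face of the test plate; the pad is 60 mm along the plate's x by 40 mm along its y; neighbouring pads are 84 mm apart in x, 76 mm in y
- pack0: battery pack (may be absent), about 0.25 kg: black body 60 mm (its x) by 40 mm (its y) by 56 mm tall, with an orange pull tab standing centrally on top, 36 mm (its x) by 14 mm thick (its y), 35 mm tall, so 91 mm in all; origin at the centre of its underside, z up. In the dock its body is flush with the dock's top, about 1.5 mm from the pocket walls, its x, y along the dock's, and only the tab can be gripped
- pad1 (a point): centre of one of the five pads on the upper face of the test plate; the pad is 60 mm along the plate's x by 40 mm along its y; neighbouring pads are 84 mm apart in x, 76 mm in y
- pack1: battery pack (may be absent), about 0.25 kg: black body 60 mm (its x) by 40 mm (its y) by 56 mm tall, with an orange pull tab standing centrally on top, 36 mm (its x) by 14 mm thick (its y), 35 mm tall, so 91 mm in all; origin at the centre of its underside, z up. In the dock its body is flush with the dock's top, about 1.5 mm from the pocket walls, its x, y along the dock's, and only the tab can be gripped
- pad2 (a point): centre of one of the five pads on the upper face of the test plate; the pad is 60 mm along the plate's x by 40 mm along its y; neighbouring pads are 84 mm apart in x, 76 mm in y
- pack2: battery pack (may be absent), about 0.25 kg: black body 60 mm (its x) by 40 mm (its y) by 56 mm tall, with an orange pull tab standing centrally on top, 36 mm (its x) by 14 mm thick (its y), 35 mm tall, so 91 mm in all; origin at the centre of its underside, z up. In the dock its body is flush with the dock's top, about 1.5 mm from the pocket walls, its x, y along the dock's, and only the tab can be gripped
- pad3 (a point): centre of one of the five pads on the upper face of the test plate; the pad is 60 mm along the plate's x by 40 mm along its y; neighbouring pads are 84 mm apart in x, 76 mm in y
- pack3: battery pack (may be absent), about 0.25 kg: black body 60 mm (its x) by 40 mm (its y) by 56 mm tall, with an orange pull tab standing centrally on top, 36 mm (its x) by 14 mm thick (its y), 35 mm tall, so 91 mm in all; origin at the centre of its underside, z up. In the dock its body is flush with the dock's top, about 1.5 mm from the pocket walls, its x, y along the dock's, and only the tab can be gripped
- pad4 (a point): centre of one of the five pads on the upper face of the test plate; the pad is 60 mm along the plate's x by 40 mm along its y; neighbouring pads are 84 mm apart in x, 76 mm in y
- pack4: battery pack (may be absent), about 0.25 kg: black body 60 mm (its x) by 40 mm (its y) by 56 mm tall, with an orange pull tab standing centrally on top, 36 mm (its x) by 14 mm thick (its y), 35 mm tall, so 91 mm in all; origin at the centre of its underside, z up. In the dock its body is flush with the dock's top, about 1.5 mm from the pocket walls, its x, y along the dock's, and only the tab can be gripped
- can: bystander: red solvent can, 72 mm across, 110 mm tall; origin at the centre of its underside
- bottle: bystander: bottle with a blue cap, 56 mm across, 130 mm tall; origin at the centre of its underside
- mug: bystander: blue mug, 80 mm across, 90 mm tall; origin at the centre of its underside
- tube: bystander: white and green paint tube lying flat, about 105 mm long, 18 mm high; origin at the centre of its underside
- brush: bystander: paint brush lying flat, 180 mm long
- tape: bystander: roll of tape lying flat, 84 mm across, 24 mm high; origin at the centre of its underside
Mind the look-alikes: they are no part of the job. Leave any pink or purple look-alike of the pack2 alone.

How it is judged (in metres and radians):
On the way, in this order (a step that is already met when the one before it is completed fails the run):
1. the red stop button is pressed fully down while all packs are in their pockets (value of joint stop above 0.0068 m and z of each of pack0, pack1, pack2, pack3, pack4 in the frame of dock below 0.02 m and horizontal distance between each of pack0, pack1, pack2, pack3, pack4 and dock below 0.1 m), for 0.06 s.
2. every pack stands upright and squarely on a pad, the jar wholly on the cork mat, the stop button is up ((horizontal distance between pack0 and pad0 below 0.018 m or horizontal distance between pack0 and pad1 below 0.018 m or horizontal distance between pack0 and pad2 below 0.018 m or horizontal distance between pack0 and pad3 below 0.018 m or horizontal distance between pack0 and pad4 below 0.018 m) and angle between the x axis of each of pack0, pack1, pack2, pack3, pack4 and the x axis of tester, either way round below 0.26 rad and angle between each of pack0, pack1, pack2, pack3, pack4, jar's own z axis and vertical below 0.08 rad and z of each of pack0, pack1, pack2, pack3, pack4 in the frame of tester below 0.008 m and linear speed of each of pack0, pack1, pack2, pack3, pack4, jar below 0.03 m/s and (horizontal distance between pack1 and pad0 below 0.018 m or horizontal distance between pack1 and pad1 below 0.018 m or horizontal distance between pack1 and pad2 below 0.018 m or horizontal distance between pack1 and pad3 below 0.018 m or horizontal distance between pack1 and pad4 below 0.018 m) and (horizontal distance between pack2 and pad0 below 0.018 m or horizontal distance between pack2 and pad1 below 0.018 m or horizontal distance between pack2 and pad2 below 0.018 m or horizontal distance between pack2 and pad3 below 0.018 m or horizontal distance between pack2 and pad4 below 0.018 m) and (horizontal distance between pack3 and pad0 below 0.018 m or horizontal distance between pack3 and pad1 below 0.018 m or horizontal distance between pack3 and pad2 below 0.018 m or horizontal distance between pack3 and pad3 below 0.018 m or horizontal distance between pack3 and pad4 below 0.018 m) and (horizontal distance between pack4 and pad0 below 0.018 m or horizontal distance between pack4 and pad1 below 0.018 m or horizontal distance between pack4 and pad2 below 0.018 m or horizontal distance between pack4 and pad3 below 0.018 m or horizontal distance between pack4 and pad4 below 0.018 m) and horizontal distance between jar and mat below 0.032 m and height (world z) of jar below 0.009 m and value of joint each of stop, test below 0.002 m), for 0.2 s.
3. the green test button is pressed fully down with every pack on its pad ((horizontal distance between pack0 and pad0 below 0.018 m or horizontal distance between pack0 and pad1 below 0.018 m or horizontal distance between pack0 and pad2 below 0.018 m or horizontal distance between pack0 and pad3 below 0.018 m or horizontal distance between pack0 and pad4 below 0.018 m) and angle between the x axis of each of pack0, pack1, pack2, pack3, pack4 and the x axis of tester, either way round below 0.26 rad and angle between each of pack0, pack1, pack2, pack3, pack4's own z axis and vertical below 0.08 rad and z of each of pack0, pack1, pack2, pack3, pack4 in the frame of tester below 0.008 m and linear speed of each of pack0, pack1, pack2, pack3, pack4 below 0.03 m/s and (horizontal distance between pack1 and pad0 below 0.018 m or horizontal distance between pack1 and pad1 below 0.018 m or horizontal distance between pack1 and pad2 below 0.018 m or horizontal distance between pack1 and pad3 below 0.018 m or horizontal distance between pack1 and pad4 below 0.018 m) and (horizontal distance between pack2 and pad0 below 0.018 m or horizontal distance between pack2 and pad1 below 0.018 m or horizontal distance between pack2 and pad2 below 0.018 m or horizontal distance between pack2 and pad3 below 0.018 m or horizontal distance between pack2 and pad4 below 0.018 m) and (horizontal distance between pack3 and pad0 below 0.018 m or horizontal distance between pack3 and pad1 below 0.018 m or horizontal distance between pack3 and pad2 below 0.018 m or horizontal distance between pack3 and pad3 below 0.018 m or horizontal distance between pack3 and pad4 below 0.018 m) and (horizontal distance between pack4 and pad0 below 0.018 m or horizontal distance between pack4 and pad1 below 0.018 m or horizontal distance between pack4 and pad2 below 0.018 m or horizontal distance between pack4 and pad3 below 0.018 m or horizontal distance between pack4 and pad4 below 0.018 m) and value of joint test above 0.0068 m), for 0.06 s.
At the end, for the whole second after the job is handed in: Every pack present stands upright (within 4.5 degrees) on the test plate, its centre within 18 mm of a pad's centre and turned within 15 degrees of the pad (either way round); the jar stands upright on the cork mat, its centre within 32 mm of the mat's centre; both buttons are up; all at rest (all of step 2); the robot touches nothing.
It fails at once if a pack is dropped or slammed on the test plate (still faster than 0.5 m/s within 30 mm above it) ((linear speed of pack0 above 0.5 m/s and z of pack0 in the frame of tester below 0.034 m and horizontal distance between pack0 and tester below 0.14 m) or (linear speed of pack1 above 0.5 m/s and z of pack1 in the frame of tester below 0.034 m and horizontal distance between pack1 and tester below 0.14 m) or (linear speed of pack2 above 0.5 m/s and z of pack2 in the frame of tester below 0.034 m and horizontal distance between pack2 and tester below 0.14 m) or (linear speed of pack3 above 0.5 m/s and z of pack3 in the frame of tester below 0.034 m and horizontal distance between pack3 and tester below 0.14 m) or (linear speed of pack4 above 0.5 m/s and z of pack4 in the frame of tester below 0.034 m and horizontal distance between pack4 and tester below 0.14 m)).
It fails at once if a bystander is moved more than 30 mm (distance of any of can, bottle, mug, tube, brush, tape from where it was at the start of the episode above 0.03 m).
Of pack0, pack1, pack2, pack3, pack4 only 3 to 5 are there at a start; the rules pass over those that are not, and their reading is None.
At some moment in a run one of jar may be knocked a few centimetres aside while the robot is not near it.
It also fails if it takes over 210 s, if anything falls off the work surface, if the arm or the gripper's body presses on something with over 40 N, if the wrist force passes 120 N, or if a joint passes its speed limit or range.

### The arm

A 6-joint arm with a two-finger parallel gripper is mounted at the origin on the work surface. World frame = base frame: x ahead of the robot, y to its left, z up, the work surface at z = 0. Lengths are in mm, angles in rad, forces in N, time in s.
With the tool pointing down it reaches from about 300 to 775 mm from the base axis. Payload 14.6 kg.
Tool frame: the origin (TCP) lies between the finger pads; the fingertips stand 17 mm ahead of it and the grasp point (between the pads) lies 2 mm behind it (manip.tip_reach is the distance from the TCP to the fingertips, in mm); z points along the fingers, y is the line along which they close (so a half turn about z gives the same grasp; the last joint's range is limited). The gripper opens to 94 mm and grips with 3 to 60 N. Pads are 16 mm wide; open, the fingers measure 119 mm over their backs; the gripper's body (75 mm by 177 mm) begins 78 mm behind the grasp point.
Start: joints at [-1.23, 0.3, 1.521, -0, 1.321, -0.067], TCP at [218.117, -504.89, 222.446] pointing down, gripper open.
Joint ranges: [-3.03, 3.03], [-0.79, 2.21], [0.23, 2.52], [-1.04, 4.18], [0, 3.07], [-2.55, 2.55]. Speed limits (rad/s): [2.22, 2.22, 2.57, 3.14, 3.14, 3.14].

### API

Orientations are given as [roll, pitch, yaw] about the fixed x, y, z axes, in that order (R = Rz(yaw) Ry(pitch) Rx(roll)).
In Python, from cell import manip, viewer gives the robot as it stands.
- The arm moves only by the tool apply_moves, never from a script. Its argument "moves" is a list of rows, each a list of 3 entries, a list of its own where there are three numbers: the shift along the tool's x, y, z each as a share of 0.25 m, from -1 to 1, then the turn, a rotation vector about the tool's x, y, z each as a share of pi rad, from -1 to 1, then the closure, from 0 (fully open) to 1 (shut). In form: [[[dx, dy, dz], [wx, wy, wz], grip], ...]. A call has 1 to 12 rows; each row is the pose to reach, as a shift and turn from the pose commanded when the call began, along the tool's axes at that moment, turning the shorter way round; what a row does not reach only later rows make up. A row lasts 1/12 s, in which the tool goes at most 41.7 mm and 7.16 degrees, less where a joint would pass 70% of its speed; a pose out of reach is approached as far as the arm can. A call with a number of a shift or a turn outside -1 to 1 is refused whole. A call with a gripper value outside its range is refused whole. The fingers move at their own pace and stop on an object; "squeeze" is the grip in N (left out, the last holds). Time passes only in rows, so rows that repeat a pose let the fingers close. It gives the time, the measured TCP pose, the force, the opening and the grip force at its end, in the units of the state.
- manip.read_state(): the state, without advancing time (a new reading comes with each control period).
- viewer.camera(name): name is "scene" or "top"; returns the picture (480x640x3 uint8, blue, green, red); there is no depth.
- viewer.camera_info(name): a dict with "camera_matrix" (3x3 intrinsics, pixels), "R" (3x3) and "t" (3): a world point X has camera coordinates R X + t. Camera axes: x right, y down, z forward; pixel columns grow to the right and rows downward; lengths in mm; the calibration is good to about 2 mm. A picture is of the moment at which its call begins. camera_info takes no time and is no camera call.
- manip.sign_off(): hands the job in; it is judged then, once.
The state is a dict: "clock": time; "joints": joint angles; "qd": joint speeds; "effort": joint torques, N m; "eef_pos": TCP position; "eef_rot": TCP orientation; "wrist_force": force on the tool from outside, world axes, zero at the start; "moment": the same for the moment, N m; "finger_gap": finger opening in mm; "finger_force": force on a finger pad.
Only numpy, scipy, OpenCV 4.12 (cv2) and the standard library are available. Lean on these libraries where they do the work, as an engineer would, in place of code of your own. Each camera call takes 0.05 s, during which the arm holds its last target. There are 200 camera calls.

## Working session

There is one attempt and no reset: what is moved stays moved. The work goes in short steps, Python scripts to look and compute and a tool call to move; the robot and the scene stay as the last step left them, time stands still between calls to the robot, and variables do not carry over. Pictures are saved under pics/ and viewed, at most 14 in all, crops included, and the job is handed in when it is done.

Besides the shell and the picture viewer there is one more tool, called after ">>>" as name([rows], argument=value, ...), one row to a line, values as JSON. apply_moves: Moves the arm, as the interface text tells. Shift numbers are shares of 0.25 m and turn numbers shares of pi rad, none past 1 either way. Its arguments: {"type":"object","properties":{"moves":{"type":"array"},"squeeze":{"type":"number"}},"required":["moves"]}

```bash
mkdir -p pics; ls; python3 - <<'E'
from cell import manip, viewer
import cv2
for n in("top","scene"):
    cv2.imwrite(f"pics/{n}0.png",viewer.camera(n)); i=viewer.camera_info(n); print(n,i)
print(manip.read_state())
E
```

```text
pics
top {'camera_matrix': array([[572.50037544,   0.        , 316.95799358],
       [  0.        , 572.50037544, 234.56476987],
       [  0.        ,   0.        ,   1.        ]]), 'R': array([[-0.00337273, -0.99983868,  0.01764223],
       [-0.9917313 ,  0.00108104, -0.12832713],
       [ 0.12828736, -0.01792916, -0.99157496]]), 't': array([  46.32797698,  558.04411003, 1151.82637831])}
scene {'camera_matrix': array([[491.02018642,   0.        , 321.0440442 ],
       [  0.        , 491.02018642, 238.50669708],
       [  0.        ,   0.        ,   1.        ]]), 'R': array([[-0.77952134,  0.62625679, -0.01220283],
       [ 0.54322209,  0.66620932, -0.5109549 ],
       [-0.31185934, -0.40492909, -0.8595209 ]]), 't': array([ 408.63106744, -302.55512103, 1230.84743139])}
{'clock': 0.1, 'joints': array([-1.22960893e+00,  3.00376333e-01,  1.52149329e+00, -1.78691756e-05,
        1.32067080e+00, -6.65544622e-02]), 'qd': array([-0.00023776, -0.00041637, -0.00093022,  0.00210568,  0.00039777,
       -0.00213998]), 'effort': array([ 3.93862929e-04, -5.32645583e+01, -3.53285551e+01,  7.09389593e-02,
        2.34849192e-02, -7.06622336e-05]), 'eef_pos': array([ 218.04436759, -504.71333004,  221.97543723]), 'eef_rot': array([-3.14064584e+00, -4.57608428e-05,  4.07746268e-01]), 'wrist_force': array([-6.13755576e-04,  1.11351288e+00,  2.93552182e-02]), 'moment': array([ 0.00684669, -0.02307309,  0.0125618 ]), 'finger_force': 0.0, 'finger_gap': 94.05158186726382}
```

View pics/top0.png

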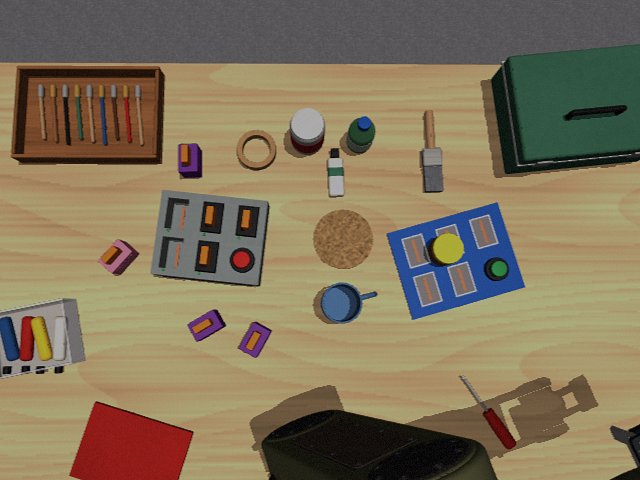

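View pics/scene0.png

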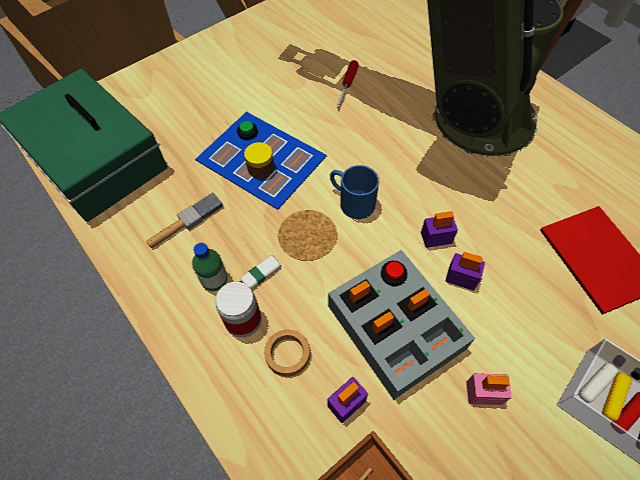

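The tabs to grip are the three orange ones in the dock at top-view (212,216), (247,219) and (206,256). The look-alikes are purple at (189,159), (206,325) and (255,339), and pink at (118,257). Empty pockets are at (176,214) and (173,254). Stop is at (242,259), test at (498,268), the jar at (447,249) and the mat at (343,239).

```bash
cat > h.py <<'E'
import numpy as np, cv2
from cell import manip, viewer
def cam(n):
    i=viewer.camera_info(n); return i["camera_matrix"],i["R"],i["t"]
def p2w(n,uv,z):
    K,R,t=cam(n); d=R.T@np.linalg.solve(K,[uv[0],uv[1],1.]); c=-R.T@t
    return (c+d*(z-c[2])/d[2])[:2]
def w2p(n,P):
    K,R,t=cam(n); p=(np.atleast_2d(P)@R.T+t)@K.T; return p[:,:2]/p[:,2:]
def rect(n,img,z,x0,x1,y0,y1,s=2):
    """top-down view of plane z; up=+x, left=+y, s px/mm"""
    w=np.array([[x1,y1,z],[x1,y0,z],[x0,y0,z],[x0,y1,z]],float)
    W,H=int((y1-y0)*s),int((x1-x0)*s)
    M=cv2.getPerspectiveTransform(w2p(n,w).astype(np.float32),np.float32([[0,0],[W,0],[W,H],[0,H]]))
    return cv2.warpPerspective(img,M,(W,H),flags=cv2.INTER_CUBIC)
def blob(img,lo,hi,box=None,ext=True):
    m=cv2.inRange(cv2.cvtColor(img,cv2.COLOR_BGR2HSV),lo,hi)
    if box: k=np.zeros_like(m); a,b,c,d=box; k[b:d,a:c]=255; m&=k
    c=max(cv2.findContours(m,cv2.RETR_EXTERNAL,cv2.CHAIN_APPROX_NONE)[0],key=cv2.contourArea)
    return c
def cen(c):
    m=cv2.moments(c); return m["m10"]/m["m00"],m["m01"]/m["m00"]
E
python3 - <<'E'
from h import *
im=cv2.imread("pics/top0.png"); sc=cv2.imread("pics/scene0.png")
np.set_printoptions(precision=1,suppress=True)
def wrect(n,c,z):
    w=np.array([p2w(n,q[0],z) for q in c],np.float32); return cv2.minAreaRect(w)
c=blob(im,(105,150,60),(125,255,255),(380,195,530,325)); print("plate",wrect("top",c,4))
c2=blob(sc,(105,150,60),(125,255,255),(190,105,330,210)); print("plate sc",wrect("scene",c2,4))
def tri(name,lo,hi,bt,bs):
    a=cen(blob(im,lo,hi,bt)); b=cen(blob(sc,lo,hi,bs))
    # triangulate
    Ps=[]
    for n in("top","scene"):
        K,R,t=cam(n); Ps.append(K@np.c_[R,t])
    X=cv2.triangulatePoints(Ps[0],Ps[1],np.array(a),np.array(b)); print(name,a,b,(X[:3]/X[3]).ravel())
tri("lid",(22,120,80),(35,255,255),(425,225,470,275),(240,140,280,180))
tri("green",(50,100,60),(85,255,255),(480,255,515,285),(235,115,262,140))
m=np.r_[0];
hsv=lambda i:cv2.cvtColor(i,cv2.COLOR_BGR2HSV)
tri("red",(0,150,110),(6,255,255),(225,243,258,275),(380,258,410,285))
c=blob(im,(8,60,60),(18,220,185),(312,208,374,270)); print("mat",cen(c),[p2w("top",cv2.minEnclosingCircle(c)[0],2)],cv2.minEnclosingCircle(c))
for b in((200,200,222,232),(235,204,259,236),(195,238,218,272)):
    c=blob(im,(8,150,120),(20,255,255),b); print("tab",p2w("top",cv2.minAreaRect(c)[0],97),wrect("top",c,98))
r=rect("top",im,64,390,640,60,320,2)
r2=rect("scene",sc,64,390,640,60,320,2)
cv2.imwrite("pics/d.png",cv2.resize(np.hstack([r,r2]),(800,385)))
g=hsv(r); m=cv2.inRange(g,(0,0,60),(180,45,255)); c=max(cv2.findContours(m,0,1)[0],key=cv2.contourArea); q=cv2.minAreaRect(c); print(q, 640-q[0][1]/2,320-q[0][0]/2)
E
```

```text
plate ((507.6513366699219, -249.05848693847656), (188.75958251953125, 248.5502471923828), 15.697792053222656)
plate sc ((508.7034606933594, -249.3250732421875), (190.50990295410156, 250.73672485351562), 15.773643493652344)
lid (447.74825511432005, 247.9622141997593) (257.9813248766737, 153.54052149400985) [ 527.8 -221.5   55.4]
green (498.83380547686494, 268.18224740321057) (245.7340425531915, 125.62765957446808) [ 488.5 -334.6   26.7]
red (240.93947368421053, 258.9763157894737) (394.4244791666667, 268.8932291666667) [503.4 195.7  86.6]
mat (343.21426486896627, 238.63386447207145) [array([560.4, -10. ])] ((342.5, 235.5), 39.7556037902832)
tab [590.5 258.7] ((590.3218994140625, 258.47991943359375), (14.149667739868164, 34.40583419799805), 84.2083969116211)
tab [582.7 187.1] ((582.4700927734375, 186.9889678955078), (14.147037506103516, 34.44355010986328), 83.734619140625)
tab [511.2 267.5] ((511.15997314453125, 267.2813720703125), (14.069037437438965, 34.51417541503906), 83.20950317382812)
((157.04205322265625, 183.61325073242188), (351.9271545410156, 345.40032958984375), 6.2034478187561035) 548.1933746337891 241.47897338867188
```

View pics/d.png

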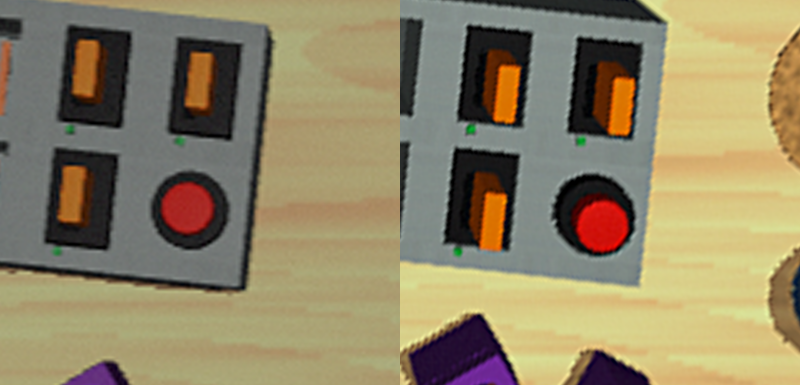

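The pictures agree: dock yaw is about -0.108 and plate yaw about 0.274. The crop shows the orange tabs in grey-dock pockets, and the purple blocks lie outside it.

```bash
cat >> h.py <<'E'
def plan(*targets):
    """shares from present pose to each (x,y,z,yaw), as from successive calls"""
    s=manip.read_state(); p=s["eef_pos"]; y=s["eef_rot"][2]
    print("now",np.round(p,1),round(y,3),"t",round(s["clock"],1),"gap",round(s["finger_gap"],1),"F",np.round(s["wrist_force"],1))
    for T in targets:
        d=np.array(T[:3],float)-p; c,q=np.cos(y),np.sin(y)
        print(T,"->",np.round(np.array([c*d[0]+q*d[1],q*d[0]-c*d[1],-d[2]])/250,3),"wz",round((y-T[3])/np.pi,4),"rows",round(np.linalg.norm(d)/41.7,1))
        p=np.array(T[:3],float); y=T[3]
E
python3 -c "
from h import *
plan((310,-260,215,-.108),(420,-30,215,-.108),(503.4,195.7,150,-.108))"
```

```text
now [ 218.  -504.7  222. ] 0.408 t 0.1 gap 94.1 F [-0.   1.1  0. ]
(310, -260, 215, -0.108) -> [ 0.726 -0.753  0.028] wz 0.1642 rows 6.3
(420, -30, 215, -0.108) -> [ 0.338 -0.962 -0.   ] wz 0.0 rows 6.1
(503.4, 195.7, 150, -0.108) -> [ 0.234 -0.933  0.26 ] wz 0.0 rows 6.0
```

>>> apply_moves([
  [[0.726,-0.753,0.028],[0,0,0.164],1],
  [[0.726,-0.753,0.028],[0,0,0.164],1],
  [[0.726,-0.753,0.028],[0,0,0.164],1],
  [[0.726,-0.753,0.028],[0,0,0.164],1],
  [[0.726,-0.753,0.028],[0,0,0.164],1],
  [[0.726,-0.753,0.028],[0,0,0.164],1],
  [[0.726,-0.753,0.028],[0,0,0.164],1],
  [[0.726,-0.753,0.028],[0,0,0.164],1],
  [[0.726,-0.753,0.028],[0,0,0.164],1],
  [[0.726,-0.753,0.028],[0,0,0.164],1],
])

```text
clock: 0.93
eef_pos: [310.0, -260.6, 215.4]
eef_rot: [3.141, 0.0, -0.108]
wrist_force: [-0.5, -0.1, 0.3]
finger_gap: 30.9
finger_force: 0.0
```

>>> apply_moves([
  [[0.338,-0.962,0],[0,0,0],1],
  [[0.338,-0.962,0],[0,0,0],1],
  [[0.338,-0.962,0],[0,0,0],1],
  [[0.338,-0.962,0],[0,0,0],1],
  [[0.338,-0.962,0],[0,0,0],1],
  [[0.338,-0.962,0],[0,0,0],1],
  [[0.338,-0.962,0],[0,0,0],1],
  [[0.338,-0.962,0],[0,0,0],1],
  [[0.338,-0.962,0],[0,0,0],1],
])

```text
clock: 1.68
eef_pos: [419.8, -31.0, 215.1]
eef_rot: [3.141, 0.001, -0.108]
wrist_force: [0.2, -0.4, -0.5]
finger_gap: 0.4
finger_force: 0.0
```

```bash
python3 -c "
from h import *
plan((503.4,195.7,140,-.108),(503.4,195.7,95,-.108))"
```

```text
now [419.8 -31.  215.1] -0.108 t 1.7 gap 0.4 F [ 0.2 -0.4 -0.5]
(503.4, 195.7, 140, -0.108) -> [ 0.235 -0.938  0.3  ] wz 0.0001 rows 6.1
(503.4, 195.7, 95, -0.108) -> [ 0.   -0.    0.18] wz 0.0 rows 1.1
```

>>> apply_moves([
  [[0.235,-0.938,0.3],[0,0,0],1],
  [[0.235,-0.938,0.3],[0,0,0],1],
  [[0.235,-0.938,0.3],[0,0,0],1],
  [[0.235,-0.938,0.3],[0,0,0],1],
  [[0.235,-0.938,0.3],[0,0,0],1],
  [[0.235,-0.938,0.3],[0,0,0],1],
  [[0.235,-0.938,0.3],[0,0,0],1],
  [[0.235,-0.938,0.3],[0,0,0],1],
  [[0.235,-0.938,0.3],[0,0,0],1],
])

```text
clock: 2.43
eef_pos: [503.7, 194.7, 140.4]
eef_rot: [3.141, 0.0, -0.109]
wrist_force: [-0.4, -0.1, 0.1]
finger_gap: 0.5
finger_force: 0.0
```

>>> apply_moves([
  [[0,0,0.06],[0,0,0],1],
  [[0,0,0.12],[0,0,0],1],
  [[0,0,0.14],[0,0,0],1],
  [[0,0,0.14],[0,0,0],1],
  [[0,0,0.14],[0,0,0],1],
])

```text
clock: 2.85
eef_pos: [503.8, 195.7, 106.4]
eef_rot: [-3.141, -0.001, -0.109]
wrist_force: [0.9, 0.6, -0.6]
finger_gap: 0.4
finger_force: 0.0
```

>>> apply_moves([
  [[0,0,0.01],[0,0,0],1],
  [[0,0,0.02],[0,0,0],1],
  [[0,0,0.02],[0,0,0],1],
  [[0,0,0.02],[0,0,0],1],
])

```text
clock: 3.18
eef_pos: [503.8, 196.7, 100.9]
eef_rot: [-3.141, -0.001, -0.107]
wrist_force: [1.8, -1.9, 3.7]
finger_gap: 0.1
finger_force: 1.6
```

>>> apply_moves([
  [[0,0,0.012],[0,0,0],1],
  [[0,0,0.012],[0,0,0],1],
  [[0,0,0.012],[0,0,0],1],
])

```text
clock: 3.43
eef_pos: [503.7, 196.8, 97.6]
eef_rot: [-3.141, -0.001, -0.107]
wrist_force: [2.4, -1.8, 4.6]
finger_gap: 0.6
finger_force: 2.3
```

>>> apply_moves([
  [[0,0,0.012],[0,0,0],1],
  [[0,0,0.012],[0,0,0],1],
  [[0,0,0.012],[0,0,0],1],
])

```text
clock: 3.68
eef_pos: [503.9, 196.9, 96.8]
eef_rot: [-3.141, -0.002, -0.107]
wrist_force: [-7.7, -5.7, 29.5]
finger_gap: 0.9
finger_force: 14.5
```

>>> apply_moves([
  [[0,0,0],[0,0,0],1],
  [[0,0,-0.08],[0,0,0],1],
  [[0,0,-0.2],[0,0,0],1],
  [[0,0,-0.36],[0,0,0],1],
  [[0,0,-0.36],[0,0,0],1],
  [[0,0,-0.36],[0,0,0],1],
])

```text
clock: 4.18
eef_pos: [503.8, 197.2, 186.0]
eef_rot: [-3.14, -0.002, -0.107]
wrist_force: [-0.9, -0.2, -1.2]
finger_gap: 0.4
finger_force: 0.0
```

```bash
python3 -c "
from h import *
im=viewer.camera('top')
c=blob(im,(22,120,80),(35,255,255),(400,205,500,300)); print('lid',cen(c),[p2w('top',cv2.minEnclosingCircle(c)[0],z) for z in(55,60)],len(c))
i0=cv2.imread('pics/top0.png');c=blob(i0,(8,60,60),(18,220,185),(312,208,374,270));print(cv2.boundingRect(c),cv2.fitEllipse(cv2.convexHull(c)),p2w('top',cen(c),2))
i0=cv2.imread('pics/scene0.png');c=blob(i0,(8,60,60),(18,220,185),(275,206,340,262));print(cv2.boundingRect(c),p2w('scene',cen(c),2))
plan((520,0,190,.27),(528,-221.5,190,.27))"
```

```text
lid (447.7525872442839, 248.0271961492178) [array([ 527.51626812, -221.33232981]), array([ 526.99077727, -220.0900092 ])] 85
(312, 208, 62, 61) ((346.0879821777344, 237.2448272705078), (59.082218170166016, 79.31602478027344), 65.8119125366211) [553.67425827 -11.50766644]
(278, 210, 60, 51) [556.18546192  -8.06241831]
now [503.2 197.  184.3] -0.107 t 4.2 gap 0.2 F [ 0.2 -0.5 -0.4]
(520, 0, 190, 0.27) -> [ 0.151  0.776 -0.023] wz -0.1201 rows 4.7
(528, -221.5, 190, 0.27) -> [-0.205  0.862 -0.   ] wz 0.0 rows 5.3
```

>>> apply_moves([
  [[0.151,0.776,-0.023],[0,0,-0.12],0],
  [[0.151,0.776,-0.023],[0,0,-0.12],0],
  [[0.151,0.776,-0.023],[0,0,-0.12],0],
  [[0.151,0.776,-0.023],[0,0,-0.12],0],
  [[0.151,0.776,-0.023],[0,0,-0.12],0],
  [[0.151,0.776,-0.023],[0,0,-0.12],0],
  [[0.151,0.776,-0.023],[0,0,-0.12],0],
])

```text
clock: 4.82
eef_pos: [519.6, -1.8, 188.6]
eef_rot: [-3.14, 0.003, 0.266]
wrist_force: [0.0, 0.1, -0.9]
finger_gap: 43.6
finger_force: 0.0
```

```bash
python3 -c "
from h import *
im=viewer.camera('top')
c=blob(im,(22,120,80),(35,255,255),(370,185,540,330)); print('lid',cen(c),p2w('top',cen(c),58),len(c))
plan((527.5,-221,150,.27),(527.5,-221,38,.27))"
```

```text
lid (447.7303182579564, 247.97008853792772) [ 527.42272409 -220.78982755] 85
now [ 5.196e+02 -3.000e-01  1.888e+02] 0.268 t 4.9 gap 47.8 F [0.1 1.  0.1]
(527.5, -221, 150, 0.27) -> [-0.203  0.859  0.155] wz -0.0007 rows 5.4
(527.5, -221, 38, 0.27) -> [0.    0.    0.448] wz 0.0 rows 2.7
```

>>> apply_moves([
  [[-0.203,0.859,0.155],[0,0,0],0],
  [[-0.203,0.859,0.155],[0,0,0],0],
  [[-0.203,0.859,0.155],[0,0,0],0],
  [[-0.203,0.859,0.155],[0,0,0],0],
  [[-0.203,0.859,0.155],[0,0,0],0],
  [[-0.203,0.859,0.155],[0,0,0],0],
  [[-0.203,0.859,0.155],[0,0,0],0],
  [[-0.203,0.859,0.155],[0,0,0],0],
])

```text
clock: 5.53
eef_pos: [528.5, -219.4, 150.6]
eef_rot: [-3.14, 0.001, 0.27]
wrist_force: [-0.4, -0.0, -0.6]
finger_gap: 93.8
finger_force: 0.0
```

>>> apply_moves([
  [[0,0,0.1],[0,0,0],0],
  [[0,0,0.2],[0,0,0],0],
  [[0,0,0.3],[0,0,0],0],
  [[0,0,0.4],[0,0,0],0],
  [[0,0,0.448],[0,0,0],0],
  [[0,0,0.448],[0,0,0],0],
  [[0,0,0.448],[0,0,0],1],
  [[0,0,0.448],[0,0,0],1],
  [[0,0,0.448],[0,0,0],1],
  [[0,0,0.448],[0,0,0],1],
  [[0,0,0.448],[0,0,0],1],
  [[0,0,0.448],[0,0,0],1],
], squeeze=12)

```text
clock: 6.53
eef_pos: [528.8, -220.8, 40.3]
eef_rot: [3.141, -0.001, 0.269]
wrist_force: [-0.4, 1.1, 7.0]
finger_gap: 63.6
finger_force: 12.0
```

```bash
python3 -c "
from h import *
s=manip.read_state()['eef_pos']
plan((s[0],s[1],130,.27),(540,-110,130,.27),(555,-10,130,.27),(555,-10,37,.27))"
```

```text
now [ 528.8 -220.8   40.3] 0.269 t 6.5 gap 63.6 F [-0.4  1.1  7. ]
(np.float64(528.7643927364006), np.float64(-220.7657472274767), 130, 0.27) -> [ 0.     0.    -0.359] wz -0.0002 rows 2.2
(540, -110, 130, 0.27) -> [ 0.161 -0.415 -0.   ] wz 0.0 rows 2.7
(555, -10, 130, 0.27) -> [ 0.165 -0.37  -0.   ] wz 0.0 rows 2.4
(555, -10, 37, 0.27) -> [0.    0.    0.372] wz 0.0 rows 2.2
```

>>> apply_moves([
  [[0,0,-0.1],[0,0,0],1],
  [[0,0,-0.24],[0,0,0],1],
  [[0,0,-0.36],[0,0,0],1],
  [[0.08,-0.2,-0.36],[0,0,0],1],
  [[0.16,-0.36,-0.36],[0,0,0],1],
  [[0.22,-0.52,-0.36],[0,0,0],1],
  [[0.28,-0.67,-0.36],[0,0,0],1],
  [[0.326,-0.785,-0.36],[0,0,0],1],
  [[0.326,-0.785,-0.36],[0,0,0],1],
  [[0.326,-0.785,-0.36],[0,0,0],1],
])

```text
clock: 7.37
eef_pos: [554.7, -7.7, 129.3]
eef_rot: [-3.141, 0.0, 0.273]
wrist_force: [0.4, -0.7, -2.5]
finger_gap: 63.7
finger_force: 12.0
```

```bash
python3 -c "
from h import *
plan((555,-10,38,.27))
cv2.imwrite('pics/s1.png',viewer.camera('scene')[80:320,150:470])"
```

```text
now [554.7  -7.7 129.3] 0.273 t 7.4 gap 63.7 F [ 0.4 -0.7 -2.5]
(555, -10, 38, 0.27) -> [-0.001  0.009  0.365] wz 0.001 rows 2.2
```

View pics/s1.png

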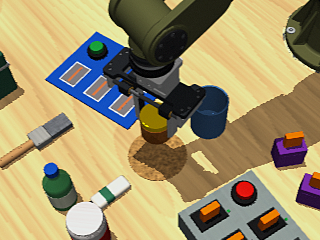

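The jar is held upright above the mat at about crop (155,150), and the mug stands clear at (210,110).

>>> apply_moves([
  [[0,0.006,0.12],[0,0,0],1],
  [[0,0.006,0.22],[0,0,0],1],
  [[0,0.006,0.3],[0,0,0],1],
  [[0,0.006,0.34],[0,0,0],1],
  [[0,0.006,0.355],[0,0,0],1],
  [[0,0.006,0.365],[0,0,0],1],
  [[0,0.006,0.365],[0,0,0],1],
])

```text
clock: 8.0
eef_pos: [555.6, -11.8, 38.9]
eef_rot: [3.141, -0.001, 0.269]
wrist_force: [-1.1, -1.0, -2.1]
finger_gap: 63.6
finger_force: 12.0
```

```bash
python3 -c "
from h import *
plan()"
```

```text
now [555.6 -11.8  38.9] 0.269 t 8.0 gap 63.6 F [-1.1 -1.  -2.1]
```

>>> apply_moves([
  [[0,0,0.004],[0,0,0],1],
  [[0,0,0.008],[0,0,0],1],
  [[0,0,0.008],[0,0,0],1],
])

```text
clock: 8.25
eef_pos: [556.1, -11.5, 38.0]
eef_rot: [3.14, -0.003, 0.27]
wrist_force: [-2.4, -0.6, 7.5]
finger_gap: 63.9
finger_force: 12.0
```

>>> apply_moves([
  [[0,0,0],[0,0,0],0.2],
  [[0,0,0],[0,0,0],0],
  [[0,0,0],[0,0,0],0],
  [[0,0,0],[0,0,0],0],
  [[0,0,-0.1],[0,0,0],0],
  [[0,0,-0.25],[0,0,0],0],
  [[0,0,-0.4],[0,0,0],0],
  [[0,0,-0.55],[0,0,0],0],
  [[0,0,-0.64],[0,0,0],0],
  [[0,0,-0.64],[0,0,0],0],
])

```text
clock: 9.08
eef_pos: [556.8, -11.3, 201.7]
eef_rot: [3.139, -0.008, 0.27]
wrist_force: [0.4, 0.9, 0.4]
finger_gap: 94.0
finger_force: 0.0
```

```bash
python3 -c "
from h import *
plan((582.6,187,160,-.108),(582.6,187,85,-.108))"
```

```text
now [556.8 -11.3 201.7] 0.27 t 9.1 gap 94.0 F [0.4 0.9 0.4]
(582.6, 187, 160, -0.108) -> [ 0.311 -0.737  0.167] wz 0.1202 rows 4.9
(582.6, 187, 85, -0.108) -> [ 0.  -0.   0.3] wz 0.0 rows 1.8
```

>>> apply_moves([
  [[0.311,-0.737,0.167],[0,0,0.12],0.4],
  [[0.311,-0.737,0.167],[0,0,0.12],0.4],
  [[0.311,-0.737,0.167],[0,0,0.12],0.4],
  [[0.311,-0.737,0.167],[0,0,0.12],0.4],
  [[0.311,-0.737,0.167],[0,0,0.12],0.4],
  [[0.311,-0.737,0.167],[0,0,0.12],0.4],
  [[0.311,-0.737,0.167],[0,0,0.12],0.4],
  [[0.311,-0.737,0.167],[0,0,0.12],0.4],
  [[0.311,-0.737,0.167],[0,0,0.12],0.4],
])

```text
clock: 9.83
eef_pos: [581.1, 185.9, 154.5]
eef_rot: [3.141, -0.0, -0.108]
wrist_force: [0.5, -0.2, 0.4]
finger_gap: 56.2
finger_force: 0.0
```

```bash
python3 -c "
from h import *
plan((582.6,187,85,-.108)); print(manip.read_state()['eef_rot'])
im=viewer.camera('top')
c=blob(im,(22,120,80),(35,255,255),(300,185,540,330)); print('lid',cen(c),p2w('top',cen(c),56),len(c))"
```

```text
now [581.1 185.9 154.5] -0.108 t 9.8 gap 56.2 F [ 0.5 -0.2  0.4]
(582.6, 187, 85, -0.108) -> [ 0.006 -0.005  0.278] wz -0.0002 rows 1.7
[ 3.14144815e+00 -8.34721894e-05 -1.08499576e-01]
lid (345.05400904116107, 235.18367832500593) [554.16494367 -11.85628527] 85
```

>>> apply_moves([
  [[0.004,-0.004,0.1],[0,0,0],0.4],
  [[0.004,-0.004,0.2],[0,0,0],0.4],
  [[0.004,-0.004,0.274],[0,0,0],0.4],
  [[0.004,-0.004,0.274],[0,0,0],0.4],
  [[0.004,-0.004,0.274],[0,0,0],0.4],
  [[0.004,-0.004,0.274],[0,0,0],1],
  [[0.004,-0.004,0.274],[0,0,0],1],
  [[0.004,-0.004,0.274],[0,0,0],1],
  [[0.004,-0.004,0.274],[0,0,0],1],
  [[0.004,-0.004,0.274],[0,0,0],1],
  [[0.004,-0.004,0.274],[0,0,0],1],
], squeeze=25)

```text
clock: 10.8
eef_pos: [582.1, 188.0, 86.2]
eef_rot: [-3.142, -0.0, -0.107]
wrist_force: [-0.2, -0.4, -1.0]
finger_gap: 20.2
finger_force: 0.0
```

>>> apply_moves([
  [[0,0,0],[0,0,0],1],
  [[0,0,0],[0,0,0],1],
  [[0,0,0],[0,0,0],1],
  [[0,0,0],[0,0,0],1],
])

```text
clock: 11.13
eef_pos: [582.1, 188.0, 86.0]
eef_rot: [-3.142, -0.0, -0.107]
wrist_force: [-0.7, -0.5, 1.6]
finger_gap: 13.7
finger_force: 25.0
```

>>> apply_moves([
  [[0,0,-0.05],[0,0,0],1],
  [[0,0,-0.12],[0,0,0],1],
  [[0,0,-0.2],[0,0,0],1],
  [[0,0,-0.3],[0,0,0],1],
  [[0,0,-0.4],[0,0,0],1],
  [[0,0,-0.5],[0,0,0],1],
  [[0,0,-0.5],[0,0,0],1],
  [[0,0,-0.5],[0,0,0],1],
])

```text
clock: 11.8
eef_pos: [582.3, 188.0, 212.0]
eef_rot: [-3.141, -0.002, -0.107]
wrist_force: [0.9, 0.6, -2.7]
finger_gap: 14.0
finger_force: 25.0
```

```bash
python3 -c "
from h import *
plan((575,0,211,.274),(570,-200,211,.274),(569.2,-311,150,.274))"
```

```text
now [582.3 188.  212. ] -0.107 t 11.8 gap 14.0 F [ 0.9  0.6 -2.7]
(575, 0, 211, 0.274) -> [0.052 0.751 0.004] wz -0.1214 rows 4.5
(570, -200, 211, 0.274) -> [-0.236  0.765 -0.   ] wz 0.0 rows 4.8
(569.2, -311, 150, 0.274) -> [-0.123  0.427  0.244] wz 0.0 rows 3.0
```

>>> apply_moves([
  [[0.052,0.751,0],[0,0,-0.121],1],
  [[0.052,0.751,0],[0,0,-0.121],1],
  [[0.052,0.751,0],[0,0,-0.121],1],
  [[0.052,0.751,0],[0,0,-0.121],1],
  [[0.052,0.751,0],[0,0,-0.121],1],
  [[0.052,0.751,0],[0,0,-0.121],1],
  [[0.052,0.751,0],[0,0,-0.121],1],
  [[0.052,0.751,0],[0,0,-0.121],1],
])

```text
clock: 12.47
eef_pos: [574.5, 0.4, 209.7]
eef_rot: [-3.141, 0.002, 0.273]
wrist_force: [-0.3, 0.6, -2.2]
finger_gap: 13.8
finger_force: 25.0
```

>>> apply_moves([
  [[-0.236,0.765,0],[0,0,0],1],
  [[-0.236,0.765,0],[0,0,0],1],
  [[-0.236,0.765,0],[0,0,0],1],
  [[-0.236,0.765,0],[0,0,0],1],
  [[-0.236,0.765,0],[0,0,0],1],
  [[-0.236,0.765,0],[0,0,0],1],
  [[-0.236,0.765,0],[0,0,0],1],
])

```text
clock: 13.05
eef_pos: [569.6, -200.2, 209.9]
eef_rot: [-3.14, 0.001, 0.272]
wrist_force: [-0.3, 0.7, -2.7]
finger_gap: 13.5
finger_force: 25.0
```

```bash
python3 -c "
from h import *
plan((569.2,-311,150,.274),(569.2,-311,82,.274))"
```

```text
now [ 569.6 -200.2  209.9] 0.272 t 13.1 gap 13.5 F [-0.3  0.7 -2.7]
(569.2, -311, 150, 0.274) -> [-0.12   0.426  0.24 ] wz -0.0007 rows 3.0
(569.2, -311, 82, 0.274) -> [0.    0.    0.272] wz 0.0 rows 1.6
```

>>> apply_moves([
  [[-0.06,0.21,0.08],[0,0,0],1],
  [[-0.12,0.426,0.16],[0,0,0],1],
  [[-0.12,0.426,0.24],[0,0,0],1],
  [[-0.12,0.426,0.24],[0,0,0],1],
  [[-0.12,0.426,0.32],[0,0,0],1],
  [[-0.12,0.426,0.4],[0,0,0],1],
  [[-0.12,0.426,0.44],[0,0,0],1],
  [[-0.12,0.426,0.47],[0,0,0],1],
  [[-0.12,0.426,0.49],[0,0,0],1],
  [[-0.12,0.426,0.5],[0,0,0],1],
  [[-0.12,0.426,0.504],[0,0,0],1],
  [[-0.12,0.426,0.504],[0,0,0],1],
])

```text
clock: 14.05
eef_pos: [569.7, -310.7, 85.5]
eef_rot: [3.141, -0.001, 0.273]
wrist_force: [-0.8, 0.3, -2.1]
finger_gap: 13.9
finger_force: 25.0
```

>>> apply_moves([
  [[0,0,0.004],[0,0,0],1],
  [[0,0,0.008],[0,0,0],1],
  [[0,0,0.008],[0,0,0],1],
])

```text
clock: 14.3
eef_pos: [569.4, -310.8, 83.1]
eef_rot: [3.141, -0.0, 0.273]
wrist_force: [0.4, -0.4, -2.2]
finger_gap: 14.2
finger_force: 25.0
```

>>> apply_moves([
  [[0,0,0.004],[0,0,0],1],
  [[0,0,0.006],[0,0,0],1],
  [[0,0,0.006],[0,0,0],1],
])

```text
clock: 14.55
eef_pos: [569.6, -311.0, 82.1]
eef_rot: [3.141, -0.001, 0.273]
wrist_force: [-1.0, 0.2, 3.5]
finger_gap: 13.7
finger_force: 25.0
```

```bash
python3 - <<'E'
from h import *
plan()
im=viewer.camera('top'); cv2.imwrite('pics/p1.png',cv2.resize(im[180:340,300:540],None,fx=3,fy=3,interpolation=2))
E
```

```text
now [ 569.6 -311.    82.1] 0.273 t 14.6 gap 13.7 F [-1.   0.2  3.5]
```

View pics/p1.png

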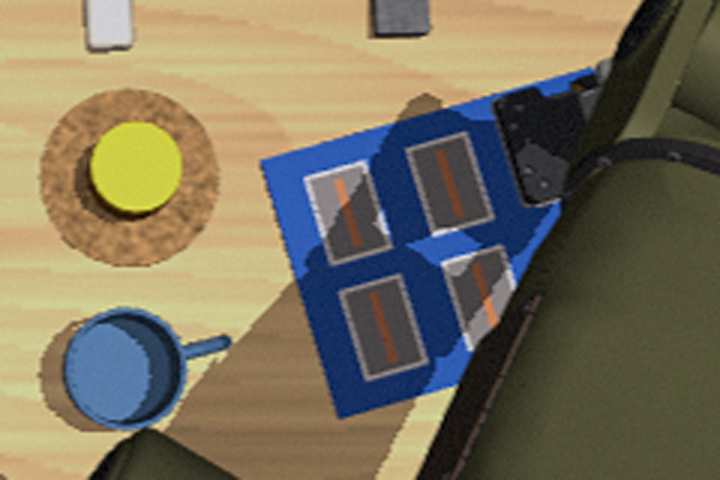

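The pack is in contact at pad A; the arm hides it at crop (560,150). The jar stands centred on the mat at crop (135,168), and four pads remain free.

>>> apply_moves([
  [[0,0,0],[0,0,0],0.7],
  [[0,0,0],[0,0,0],0.5],
  [[0,0,0],[0,0,0],0.5],
  [[0,0,0],[0,0,0],0.5],
  [[0,0,-0.08],[0,0,0],0.4],
  [[0,0,-0.2],[0,0,0],0.4],
  [[0,0,-0.35],[0,0,0],0.4],
  [[0,0,-0.5],[0,0,0],0.4],
  [[0,0,-0.52],[0,0,0],0.4],
])

```text
clock: 15.35
eef_pos: [570.9, -311.7, 218.9]
eef_rot: [3.134, -0.007, 0.273]
wrist_force: [0.3, -0.1, 1.7]
finger_gap: 56.4
finger_force: 0.0
```

```bash
python3 - <<'E'
from h import *
plan((570,-90,205,.274),(585,100,205,-.108),(590.4,258.6,155,-.108))
E
```

```text
now [ 570.9 -311.7  218.9] 0.273 t 15.3 gap 56.4 F [ 0.3 -0.1  1.7]
(570, -90, 205, 0.274) -> [ 0.235 -0.855  0.055] wz -0.0004 rows 5.3
(585, 100, 205, -0.108) -> [ 0.263 -0.715 -0.   ] wz 0.1216 rows 4.6
(590.4, 258.6, 155, -0.108) -> [-0.047 -0.633  0.2  ] wz 0.0 rows 4.0
```

>>> apply_moves([
  [[0.235,-0.855,0.04],[0,0,0],0.4],
  [[0.235,-0.855,0.04],[0,0,0],0.4],
  [[0.235,-0.855,0.04],[0,0,0],0.4],
  [[0.235,-0.855,0.04],[0,0,0],0.4],
  [[0.235,-0.855,0.04],[0,0,0],0.4],
  [[0.235,-0.855,0.04],[0,0,0],0.4],
  [[0.235,-0.855,0.04],[0,0,0],0.4],
])

```text
clock: 15.93
eef_pos: [568.4, -86.2, 201.5]
eef_rot: [-3.141, -0.0, 0.276]
wrist_force: [-0.1, -0.6, -0.0]
finger_gap: 56.5
finger_force: 0.0
```

>>> apply_moves([
  [[0.263,-0.715,0],[0,0,0.1216],0.4],
  [[0.263,-0.715,0],[0,0,0.1216],0.4],
  [[0.263,-0.715,0],[0,0,0.1216],0.4],
  [[0.263,-0.715,0],[0,0,0.1216],0.4],
  [[0.263,-0.715,0],[0,0,0.1216],0.4],
  [[0.263,-0.715,0],[0,0,0.1216],0.4],
  [[0.263,-0.715,0],[0,0,0.1216],0.4],
])

```text
clock: 16.52
eef_pos: [583.9, 100.8, 201.1]
eef_rot: [3.141, 0.0, -0.108]
wrist_force: [-0.1, -0.7, -0.0]
finger_gap: 56.3
finger_force: 0.0
```

```bash
python3 - <<'E'
from h import *
plan((590.4,258.6,155,-.108))
im=viewer.camera('top')
c=blob(im,(8,150,120),(20,255,255),(440,180,540,260)); w=np.array([p2w('top',q[0],93) for q in c],np.float32); print(cv2.minAreaRect(w))
c=blob(im,(22,120,80),(35,255,255),(300,185,540,330)); print('lid',p2w('top',cen(c),56))
E
```

```text
now [583.9 100.8 201.1] -0.108 t 16.5 gap 56.3 F [-0.1 -0.7 -0. ]
(590.4, 258.6, 155, -0.108) -> [-0.042 -0.63   0.185] wz 0.0001 rows 3.9
((570.14697265625, -310.107421875), (34.93622970581055, 12.185442924499512), 16.025911331176758)
lid [554.25761745 -12.78231826]
```

>>> apply_moves([
  [[-0.042,-0.63,0.185],[0,0,0],0.5],
  [[-0.042,-0.63,0.185],[0,0,0],0.5],
  [[-0.042,-0.63,0.185],[0,0,0],0.5],
  [[-0.042,-0.63,0.185],[0,0,0],0.5],
  [[-0.042,-0.63,0.185],[0,0,0],0.5],
  [[-0.042,-0.63,0.185],[0,0,0],0.5],
  [[-0.042,-0.63,0.185],[0,0,0],0.5],
])

```text
clock: 17.15
eef_pos: [591.0, 256.5, 155.3]
eef_rot: [3.141, -0.0, -0.111]
wrist_force: [-0.5, -0.4, 0.7]
finger_gap: 47.1
finger_force: 0.0
```

```bash
python3 - <<'E'
from h import *
plan((590.4,258.6,86,-.108))
E
```

```text
now [591.  256.5 155.3] -0.111 t 17.1 gap 47.1 F [-0.5 -0.4  0.7]
(590.4, 258.6, 86, -0.108) -> [-0.003 -0.008  0.277] wz -0.0009 rows 1.7
```

>>> apply_moves([
  [[-0.002,-0.003,0.1],[0,0,0],0.5],
  [[-0.002,-0.003,0.2],[0,0,0],0.5],
  [[-0.002,-0.003,0.276],[0,0,0],0.5],
  [[-0.002,-0.003,0.276],[0,0,0],0.5],
  [[-0.002,-0.003,0.276],[0,0,0],0.5],
  [[-0.002,-0.003,0.276],[0,0,0],1],
  [[-0.002,-0.003,0.276],[0,0,0],1],
  [[-0.002,-0.003,0.276],[0,0,0],1],
  [[-0.002,-0.003,0.276],[0,0,0],1],
  [[-0.002,-0.003,0.276],[0,0,0],1],
  [[-0.002,-0.003,0.276],[0,0,0],1],
  [[-0.002,-0.003,0.276],[0,0,0],1],
])

```text
clock: 18.15
eef_pos: [590.0, 259.3, 86.6]
eef_rot: [-3.141, -0.0, -0.109]
wrist_force: [-1.4, -1.0, 3.1]
finger_gap: 14.3
finger_force: 25.0
```

>>> apply_moves([
  [[0,0,0],[0,0,0],1],
  [[0,0,0],[0,0,0],1],
])

```text
clock: 18.32
eef_pos: [590.0, 259.3, 86.6]
eef_rot: [-3.141, -0.0, -0.109]
wrist_force: [-1.9, -0.2, 6.0]
finger_gap: 14.0
finger_force: 25.0
```

>>> apply_moves([
  [[0,0,-0.05],[0,0,0],1],
  [[0,0,-0.12],[0,0,0],1],
  [[0,0,-0.2],[0,0,0],1],
  [[0,0,-0.3],[0,0,0],1],
  [[0,0,-0.4],[0,0,0],1],
  [[0,0,-0.5],[0,0,0],1],
  [[0,0,-0.52],[0,0,0],1],
  [[0,0,-0.52],[0,0,0],1],
])

```text
clock: 18.98
eef_pos: [590.3, 259.4, 217.8]
eef_rot: [-3.14, -0.003, -0.109]
wrist_force: [-0.5, -0.3, -3.2]
finger_gap: 14.0
finger_force: 25.0
```

```bash
python3 -c "
from h import *
plan((575,40,215,.274),(540,-130,215,.274),(528,-164.6,150,.274))"
```

```text
now [590.3 259.4 217.8] -0.109 t 19.0 gap 14.0 F [-0.5 -0.3 -3.2]
(575, 40, 215, 0.274) -> [0.035 0.879 0.011] wz -0.122 rows 5.3
(540, -130, 215, 0.274) -> [-0.319  0.617 -0.   ] wz 0.0 rows 4.2
(528, -164.6, 150, 0.274) -> [-0.084  0.12   0.26 ] wz 0.0 rows 1.8
```

>>> apply_moves([
  [[0.035,0.879,0],[0,0,-0.122],1],
  [[0.035,0.879,0],[0,0,-0.122],1],
  [[0.035,0.879,0],[0,0,-0.122],1],
  [[0.035,0.879,0],[0,0,-0.122],1],
  [[0.035,0.879,0],[0,0,-0.122],1],
  [[0.035,0.879,0],[0,0,-0.122],1],
  [[0.035,0.879,0],[0,0,-0.122],1],
  [[0.035,0.879,0],[0,0,-0.122],1],
])

```text
clock: 19.65
eef_pos: [574.1, 39.4, 214.6]
eef_rot: [-3.141, 0.002, 0.272]
wrist_force: [-0.2, 0.2, -2.7]
finger_gap: 13.9
finger_force: 25.0
```

>>> apply_moves([
  [[-0.402,0.737,0],[0,0,0],1],
  [[-0.402,0.737,0],[0,0,0],1],
  [[-0.402,0.737,0],[0,0,0],1],
  [[-0.402,0.737,0],[0,0,0],1],
  [[-0.402,0.737,0],[0,0,0],1],
  [[-0.402,0.737,0],[0,0,0],1],
  [[-0.402,0.737,0],[0,0,0],1],
  [[-0.402,0.737,0],[0,0,0],1],
])

```text
clock: 20.32
eef_pos: [528.0, -163.4, 215.4]
eef_rot: [-3.141, 0.001, 0.275]
wrist_force: [0.7, 1.6, -2.2]
finger_gap: 13.8
finger_force: 25.0
```

```bash
python3 -c "
from h import *
plan((528,-164.6,85,.274))"
```

```text
now [ 528.  -163.4  215.4] 0.275 t 20.3 gap 13.8 F [ 0.7  1.6 -2.2]
(528, -164.6, 85, 0.274) -> [-0.001  0.004  0.522] wz 0.0002 rows 3.1
```

>>> apply_moves([
  [[0,0.003,0.1],[0,0,0],1],
  [[0,0.003,0.2],[0,0,0],1],
  [[0,0.003,0.3],[0,0,0],1],
  [[0,0.003,0.4],[0,0,0],1],
  [[0,0.003,0.46],[0,0,0],1],
  [[0,0.003,0.49],[0,0,0],1],
  [[0,0.003,0.51],[0,0,0],1],
  [[0,0.003,0.522],[0,0,0],1],
  [[0,0.003,0.526],[0,0,0],1],
  [[0,0.003,0.526],[0,0,0],1],
])

```text
clock: 21.15
eef_pos: [528.4, -165.3, 85.3]
eef_rot: [3.141, -0.001, 0.274]
wrist_force: [-0.3, -0.7, -2.3]
finger_gap: 13.8
finger_force: 25.0
```

>>> apply_moves([
  [[0,0,0.004],[0,0,0],1],
  [[0,0,0.006],[0,0,0],1],
  [[0,0,0.006],[0,0,0],1],
])

```text
clock: 21.4
eef_pos: [528.0, -165.5, 83.5]
eef_rot: [3.141, -0.0, 0.274]
wrist_force: [0.4, -0.4, -3.3]
finger_gap: 13.9
finger_force: 25.0
```

>>> apply_moves([
  [[0,0,0.004],[0,0,0],1],
  [[0,0,0.006],[0,0,0],1],
  [[0,0,0.006],[0,0,0],1],
])

```text
clock: 21.65
eef_pos: [528.2, -165.6, 82.6]
eef_rot: [3.141, -0.001, 0.274]
wrist_force: [-2.6, 0.8, 7.0]
finger_gap: 14.2
finger_force: 25.0
```

>>> apply_moves([
  [[0,0,0],[0,0,0],0.7],
  [[0,0,0],[0,0,0],0.5],
  [[0,0,0],[0,0,0],0.5],
  [[0,0,0],[0,0,0],0.5],
  [[0,0,-0.08],[0,0,0],0.5],
  [[0,0,-0.2],[0,0,0],0.5],
  [[0,0,-0.35],[0,0,0],0.5],
  [[0,0,-0.5],[0,0,0],0.5],
  [[0,0,-0.52],[0,0,0],0.5],
])

```text
clock: 22.4
eef_pos: [529.7, -166.1, 218.3]
eef_rot: [3.136, -0.007, 0.274]
wrist_force: [-0.3, 0.8, 1.4]
finger_gap: 46.7
finger_force: 0.0
```

```bash
python3 - <<'E'
from h import *
plan((560,50,205,.0),(511.2,267.4,155,-.108))
E
```

```text
now [ 529.7 -166.1  218.3] 0.274 t 22.4 gap 46.7 F [-0.3  0.8  1.4]
(560, 50, 205, 0.0) -> [ 0.351 -0.799  0.053] wz 0.0872 rows 5.2
(511.2, 267.4, 155, -0.108) -> [-0.195 -0.87   0.2  ] wz 0.0344 rows 5.5
```

>>> apply_moves([
  [[0.351,-0.799,0.04],[0,0,0.087],0.5],
  [[0.351,-0.799,0.04],[0,0,0.087],0.5],
  [[0.351,-0.799,0.04],[0,0,0.087],0.5],
  [[0.351,-0.799,0.04],[0,0,0.087],0.5],
  [[0.351,-0.799,0.04],[0,0,0.087],0.5],
  [[0.351,-0.799,0.04],[0,0,0.087],0.5],
  [[0.351,-0.799,0.04],[0,0,0.087],0.5],
])

```text
clock: 22.98
eef_pos: [558.3, 54.0, 201.0]
eef_rot: [-3.141, 0.001, 0.005]
wrist_force: [-0.3, 0.2, -0.1]
finger_gap: 47.0
finger_force: 0.0
```

>>> apply_moves([
  [[-0.195,-0.87,0.18],[0,0,0.0345],0.5],
  [[-0.195,-0.87,0.18],[0,0,0.0345],0.5],
  [[-0.195,-0.87,0.18],[0,0,0.0345],0.5],
  [[-0.195,-0.87,0.18],[0,0,0.0345],0.5],
  [[-0.195,-0.87,0.18],[0,0,0.0345],0.5],
  [[-0.195,-0.87,0.18],[0,0,0.0345],0.5],
  [[-0.195,-0.87,0.18],[0,0,0.0345],0.5],
  [[-0.195,-0.87,0.18],[0,0,0.0345],0.5],
  [[-0.195,-0.87,0.18],[0,0,0.0345],0.5],
])

```text
clock: 23.73
eef_pos: [510.0, 266.7, 156.8]
eef_rot: [3.141, -0.0, -0.109]
wrist_force: [0.4, 0.3, 0.8]
finger_gap: 47.1
finger_force: 0.0
```

```bash
python3 - <<'E'
from h import *
im=viewer.camera('top')
plan((511.2,267.4,86,-.108))
for b in((465,180,540,260),(395,200,450,270)):
  c=blob(im,(8,150,120),(20,255,255),b); w=np.array([p2w('top',q[0],93) for q in c],np.float32); print(cv2.minAreaRect(w))
c=blob(im,(22,120,80),(35,255,255),(300,185,540,330)); print('lid',p2w('top',cen(c),56))
E
```

```text
now [510.1 266.5 157. ] -0.109 t 23.8 gap 46.9 F [-0.7 -0.  -0. ]
(511.2, 267.4, 86, -0.108) -> [ 0.004 -0.004  0.284] wz -0.0004 rows 1.7
((570.14697265625, -310.107421875), (34.93622970581055, 12.185442924499512), 16.025911331176758)
((528.602783203125, -165.68077087402344), (34.94631576538086, 14.387940406799316), 15.564568519592285)
lid [554.22345818 -11.85465426]
```

>>> apply_moves([
  [[0.003,-0.002,0.1],[0,0,0],0.5],
  [[0.003,-0.002,0.2],[0,0,0],0.5],
  [[0.003,-0.002,0.282],[0,0,0],0.5],
  [[0.003,-0.002,0.282],[0,0,0],0.5],
  [[0.003,-0.002,0.282],[0,0,0],0.5],
  [[0.003,-0.002,0.282],[0,0,0],1],
  [[0.003,-0.002,0.282],[0,0,0],1],
  [[0.003,-0.002,0.282],[0,0,0],1],
  [[0.003,-0.002,0.282],[0,0,0],1],
  [[0.003,-0.002,0.282],[0,0,0],1],
  [[0.003,-0.002,0.282],[0,0,0],1],
  [[0.003,-0.002,0.282],[0,0,0],1],
])

```text
clock: 24.78
eef_pos: [510.4, 268.5, 86.5]
eef_rot: [-3.141, -0.0, -0.108]
wrist_force: [-0.3, -1.4, 4.5]
finger_gap: 13.6
finger_force: 25.0
```

>>> apply_moves([
  [[0,0,0],[0,0,0],1],
  [[0,0,0],[0,0,0],1],
])

```text
clock: 24.95
eef_pos: [510.4, 268.5, 86.5]
eef_rot: [-3.141, -0.0, -0.108]
wrist_force: [-1.6, -1.7, 5.6]
finger_gap: 14.0
finger_force: 25.0
```

>>> apply_moves([
  [[0,0,-0.05],[0,0,0],1],
  [[0,0,-0.12],[0,0,0],1],
  [[0,0,-0.2],[0,0,0],1],
  [[0,0,-0.3],[0,0,0],1],
  [[0,0,-0.4],[0,0,0],1],
  [[0,0,-0.5],[0,0,0],1],
  [[0,0,-0.52],[0,0,0],1],
  [[0,0,-0.52],[0,0,0],1],
])

```text
clock: 25.62
eef_pos: [510.6, 268.7, 217.7]
eef_rot: [-3.14, -0.002, -0.108]
wrist_force: [-0.3, -0.5, -2.6]
finger_gap: 13.5
finger_force: 25.0
```

```bash
python3 -c "
from h import *
plan((495,50,218,.1),(465,-130,218,.274),(447.2,-187.4,218,.274))"
```

```text
now [510.6 268.7 217.7] -0.108 t 25.6 gap 13.5 F [-0.3 -0.5 -2.6]
(495, 50, 218, 0.1) -> [ 0.032  0.876 -0.001] wz -0.0661 rows 5.3
(465, -130, 218, 0.274) -> [-0.191  0.704 -0.   ] wz -0.0554 rows 4.4
(447.2, -187.4, 218, 0.274) -> [-0.131  0.202 -0.   ] wz 0.0 rows 1.4
```

>>> apply_moves([
  [[0.032,0.876,0],[0,0,-0.066],1],
  [[0.032,0.876,0],[0,0,-0.066],1],
  [[0.032,0.876,0],[0,0,-0.066],1],
  [[0.032,0.876,0],[0,0,-0.066],1],
  [[0.032,0.876,0],[0,0,-0.066],1],
  [[0.032,0.876,0],[0,0,-0.066],1],
  [[0.032,0.876,0],[0,0,-0.066],1],
  [[0.032,0.876,0],[0,0,-0.066],1],
])

```text
clock: 26.28
eef_pos: [494.2, 49.6, 214.9]
eef_rot: [-3.141, 0.002, 0.098]
wrist_force: [0.2, 0.3, -2.4]
finger_gap: 13.8
finger_force: 25.0
```

>>> apply_moves([
  [[-0.285,0.926,0],[0,0,-0.0555],1],
  [[-0.285,0.926,0],[0,0,-0.0555],1],
  [[-0.285,0.926,0],[0,0,-0.0555],1],
  [[-0.285,0.926,0],[0,0,-0.0555],1],
  [[-0.285,0.926,0],[0,0,-0.0555],1],
  [[-0.285,0.926,0],[0,0,-0.0555],1],
  [[-0.285,0.926,0],[0,0,-0.0555],1],
  [[-0.285,0.926,0],[0,0,-0.0555],1],
  [[-0.285,0.926,0],[0,0,-0.0555],1],
])

```text
clock: 27.03
eef_pos: [447.1, -186.3, 215.5]
eef_rot: [-3.14, 0.001, 0.275]
wrist_force: [-0.2, 0.2, -2.3]
finger_gap: 13.8
finger_force: 25.0
```

```bash
python3 -c "
from h import *
plan((447.2,-187.4,85,.274))"
```

```text
now [ 447.1 -186.3  215.5] 0.275 t 27.0 gap 13.8 F [-0.2  0.2 -2.3]
(447.2, -187.4, 85, 0.274) -> [-0.001  0.004  0.522] wz 0.0003 rows 3.1
```

>>> apply_moves([
  [[0,0.003,0.1],[0,0,0],1],
  [[0,0.003,0.2],[0,0,0],1],
  [[0,0.003,0.3],[0,0,0],1],
  [[0,0.003,0.4],[0,0,0],1],
  [[0,0.003,0.46],[0,0,0],1],
  [[0,0.003,0.49],[0,0,0],1],
  [[0,0.003,0.51],[0,0,0],1],
  [[0,0.003,0.522],[0,0,0],1],
  [[0,0.003,0.528],[0,0,0],1],
  [[0,0.003,0.528],[0,0,0],1],
])

```text
clock: 27.87
eef_pos: [447.4, -188.1, 84.7]
eef_rot: [3.141, -0.001, 0.274]
wrist_force: [1.3, 0.3, -2.1]
finger_gap: 14.0
finger_force: 25.0
```

>>> apply_moves([
  [[0,0,0.004],[0,0,0],1],
  [[0,0,0.008],[0,0,0],1],
  [[0,0,0.008],[0,0,0],1],
])

```text
clock: 28.12
eef_pos: [447.2, -188.4, 82.6]
eef_rot: [3.141, -0.001, 0.274]
wrist_force: [0.6, 0.9, -0.6]
finger_gap: 13.9
finger_force: 25.0
```

>>> apply_moves([
  [[0,0,0.002],[0,0,0],1],
  [[0,0,0.003],[0,0,0],1],
  [[0,0,0.003],[0,0,0],1],
])

```text
clock: 28.37
eef_pos: [447.3, -188.5, 82.5]
eef_rot: [3.141, -0.001, 0.274]
wrist_force: [-3.9, 2.0, 10.9]
finger_gap: 13.6
finger_force: 25.0
```

>>> apply_moves([
  [[0,0,0],[0,0,0],0.7],
  [[0,0,0],[0,0,0],0.5],
  [[0,0,0],[0,0,0],0.5],
  [[0,0,0],[0,0,0],0.5],
  [[0,0,-0.08],[0,0,0],0.5],
  [[0,0,-0.2],[0,0,0],0.5],
  [[0,0,-0.35],[0,0,0],0.6],
  [[0,0,-0.5],[0,0,0],1],
  [[0,0,-0.52],[0,0,0],1],
])

```text
clock: 29.12
eef_pos: [448.6, -189.1, 217.5]
eef_rot: [3.136, -0.006, 0.274]
wrist_force: [0.3, 0.2, 1.1]
finger_gap: 30.2
finger_force: 0.0
```

```bash
python3 - <<'E'
from h import *
plan((488.2,-334,150,.274))
cv2.imwrite('pics/p3.png',viewer.camera('scene')[60:360,120:520])
E
```

```text
now [ 448.6 -189.1  217.5] 0.274 t 29.1 gap 30.2 F [0.3 0.2 1.1]
(488.2, -334, 150, 0.274) -> [-0.005  0.601  0.27 ] wz 0.0 rows 3.9
```

View pics/p3.png

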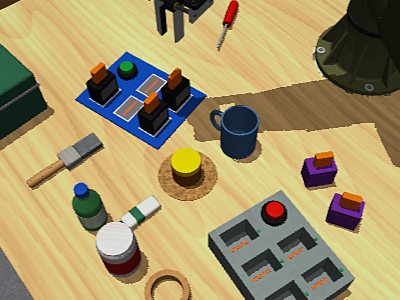

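The three packs stand on their pads at crop (100,85), (178,88) and (153,113). The dock is empty, the jar is on the mat at (187,168), and the bystanders are in place.

>>> apply_moves([
  [[-0.005,0.601,0],[0,0,0],1],
  [[-0.005,0.601,0],[0,0,0],1],
  [[-0.005,0.601,0],[0,0,0],1],
  [[-0.005,0.601,0],[0,0,0],1],
  [[-0.005,0.601,0.1],[0,0,0],1],
  [[-0.005,0.601,0.25],[0,0,0],1],
  [[-0.005,0.601,0.25],[0,0,0],1],
  [[-0.005,0.601,0.25],[0,0,0],1],
])

```text
clock: 29.83
eef_pos: [485.6, -332.6, 147.0]
eef_rot: [-3.138, 0.003, 0.274]
wrist_force: [-0.1, 0.2, 0.7]
finger_gap: 0.2
finger_force: 0.0
```

```bash
python3 - <<'E'
from h import *
plan((488.2,-334,50,.274))
im=viewer.camera('top')
for b in((465,180,540,255),(395,200,450,265),(405,255,450,310)):
  c=blob(im,(8,150,120),(20,255,255),b); w=np.array([p2w('top',q[0],93) for q in c],np.float32); print(cv2.minAreaRect(w))
c=blob(im,(22,120,80),(35,255,255),(300,185,540,330)); print('lid',p2w('top',cen(c),56))
E
```

```text
now [ 485.6 -332.6  147. ] 0.274 t 29.8 gap 0.2 F [-0.1  0.2  0.7]
(488.2, -334, 50, 0.274) -> [0.009 0.008 0.388] wz -0.0 rows 2.3
((570.14697265625, -310.107421875), (34.93622970581055, 12.185442924499512), 16.025911331176758)
((528.602783203125, -165.68077087402344), (34.94631576538086, 14.387940406799316), 15.564568519592285)
((448.3685607910156, -188.72845458984375), (34.31129455566406, 13.791423797607422), 17.006704330444336)
lid [554.12250247 -11.84698632]
```

>>> apply_moves([
  [[0.009,0.007,0.1],[0,0,0],1],
  [[0.009,0.007,0.2],[0,0,0],1],
  [[0.009,0.007,0.3],[0,0,0],1],
  [[0.009,0.007,0.37],[0,0,0],1],
  [[0.009,0.007,0.388],[0,0,0],1],
  [[0.009,0.007,0.388],[0,0,0],1],
])

```text
clock: 30.38
eef_pos: [489.5, -334.4, 52.7]
eef_rot: [3.141, -0.0, 0.274]
wrist_force: [0.4, 0.4, 0.2]
finger_gap: 0.4
finger_force: 0.0
```

>>> apply_moves([
  [[0,0,0.02],[0,0,0],1],
  [[0,0,0.032],[0,0,0],1],
  [[0,0,0.032],[0,0,0],1],
  [[0,0,0.032],[0,0,0],1],
])

```text
clock: 30.72
eef_pos: [489.5, -334.6, 44.9]
eef_rot: [3.14, -0.001, 0.274]
wrist_force: [0.6, -0.8, 0.8]
finger_gap: 0.4
finger_force: 0.7
```

>>> apply_moves([
  [[0,0,0.008],[0,0,0],1],
  [[0,0,0.012],[0,0,0],1],
  [[0,0,0.012],[0,0,0],1],
])

```text
clock: 30.97
eef_pos: [489.4, -334.6, 41.2]
eef_rot: [3.141, -0.001, 0.274]
wrist_force: [2.0, -1.5, 2.6]
finger_gap: 0.6
finger_force: 1.5
```

>>> apply_moves([
  [[0,0,0.008],[0,0,0],1],
  [[0,0,0.012],[0,0,0],1],
  [[0,0,0.012],[0,0,0],1],
])

```text
clock: 31.22
eef_pos: [489.3, -334.5, 38.0]
eef_rot: [3.141, -0.0, 0.274]
wrist_force: [2.9, -0.9, 4.6]
finger_gap: 0.4
finger_force: 2.2
```

>>> apply_moves([
  [[0,0,0.008],[0,0,0],1],
  [[0,0,0.01],[0,0,0],1],
  [[0,0,0.01],[0,0,0],1],
])

```text
clock: 31.47
eef_pos: [489.5, -334.6, 37.0]
eef_rot: [3.141, -0.001, 0.274]
wrist_force: [-3.0, 2.0, 18.3]
finger_gap: 0.7
finger_force: 9.5
```

Bottomed out at 18 N, well over the 5 N spring. I'll hold briefly, then retreat.

>>> apply_moves([
  [[0,0,0.002],[0,0,0],1],
  [[0,0,0.002],[0,0,0],1],
  [[0,0,-0.06],[0,0,0],1],
  [[0,0,-0.2],[0,0,0],1],
  [[0,0,-0.36],[0,0,0],1],
  [[0,0,-0.52],[0,0,0],1],
  [[0,0,-0.68],[0,0,0],1],
  [[0,0,-0.72],[0,0,0],1],
  [[0,0,-0.72],[0,0,0],1],
  [[0,0,-0.72],[0,0,0],1],
])

```text
clock: 32.3
eef_pos: [488.7, -334.1, 214.4]
eef_rot: [-3.14, 0.001, 0.274]
wrist_force: [-1.1, 0.3, -0.9]
finger_gap: 0.0
finger_force: 0.0
```

```bash
python3 - <<'E'
from h import *
plan()
cv2.imwrite('pics/p4.png',viewer.camera('scene')[60:360,120:520])
im=viewer.camera('top')
for b in((465,180,540,255),(395,200,450,265),(405,255,450,310)):
  c=blob(im,(8,150,120),(20,255,255),b); w=np.array([p2w('top',q[0],93) for q in c],np.float32); print(cv2.minAreaRect(w))
c=blob(im,(22,120,80),(35,255,255),(300,185,540,330)); print('lid',p2w('top',cen(c),56))
E
```

```text
now [ 488.7 -334.1  214.4] 0.274 t 32.3 gap 0.0 F [-1.1  0.3 -0.9]
((570.14697265625, -310.107421875), (34.93622970581055, 12.185442924499512), 16.025911331176758)
((528.602783203125, -165.68077087402344), (34.94631576538086, 14.387940406799316), 15.564568519592285)
((448.12213134765625, -189.11172485351562), (33.61647033691406, 11.878275871276855), 16.9991512298584)
lid [554.20652354 -11.86852005]
```

View pics/p4.png

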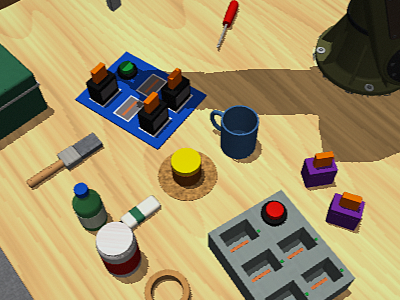

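The packs are upright on their pads, the jar is on the mat, the green button is up at crop (127,70), and the arm is clear.

```bash
python3 -c "
from cell import manip
print(manip.sign_off())"
```

```text
the job is handed in; nothing more can be done
None
```

The job is handed in with no verdict returned: stop pressed and released first, the jar moved to the cork mat, all three packs present set on their own pads, then test pressed and released, and nothing else seen to move.

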